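# Take the dust cover off its keyhole studs and stock the tin rack

## Robot

A 7-joint arm with a two-finger parallel gripper is mounted at the origin on the work surface; the furniture and walls round the work are solid. World frame = base frame: x ahead of the robot, y to its left, z up, the work surface at z = 0. Lengths are in m, angles in rad, forces in N, time in s.
With the tool pointing down it reaches from about 0.35 to 0.9 m from the base axis. Payload 19.9 kg.
Tool frame: the origin (TCP) lies on the front face of the gripper's body, between the roots of the fingers; the fingertips stand 97 mm ahead of it and the grasp point (between the pads) lies 78 mm ahead of it; z points along the fingers, y is the line along which they close (so a half turn about z gives the same grasp; the last joint's range is limited). The gripper opens to 94 mm and grips with 3 to 60 N. Pads are 16 mm wide; open, the fingers measure 119 mm over their backs; the gripper's body (75 mm by 177 mm) begins 78 mm behind the grasp point.
Start: joints at [1.089, 0.417, -0.01, 1.614, 0.005, 1.111, -0.053], TCP at [0.267, -0.565, 0.303] pointing down, gripper open.
Joint ranges: [-2.81, 2.81], [-0.39, 2.02], [-1.27, 1.25], [0.06, 2.57], [-1.19, 4.33], [0.19, 2], [-2.82, 2.82]. Speed limits (rad/s): [1.89, 1.89, 2.39, 2.39, 3.01, 3.01, 3.01].

## Interface

Orientations are given as a 3x3 rotation matrix whose columns are the frame's x, y, z axes.
In Python, from plant import sensors, eyes, job gives the robot as it stands.
- The arm moves only by the tool carry_out, never from a script. Its argument "motion" is one flat list of numbers, 5 for each row, row after row: the closure, from 0 (fully open) to 1 (shut), then the shift along the world's x, y, z as a fraction of full scale, then the turn about the world's z as a fraction of full scale. A call has 1 to 20 rows; each row is the pose to reach, as a shift and turn from the pose commanded when the call began; what a row does not reach only later rows make up. Full scale, the value 1, is 800 mm for a shift and 45 degrees for a turn. A row lasts 1/12 s, in which the tool goes at most 41.7 mm and 7.16 degrees, less where a joint would pass 70% of its speed; a pose out of reach is approached as far as the arm can. A call with a number of a shift or a turn outside -1 to 1 is refused whole. A call with a gripper value outside its range is refused whole. The fingers move at their own pace and stop on an object; "force" is the grip in N (left out, the last holds). Time passes only in rows, so rows that repeat a pose let the fingers close. It gives the time, the measured TCP pose, the force, the opening and the grip force at its end, in the units of the state.
- sensors.get_state(): the state, without advancing time (a new reading comes with each control period).
- eyes.camera(name): name is "side" or "top"; returns a dict with "color" (400x640x3 uint8, red, green, blue), "vfov" (degrees; the focal length in pixels is half the picture's height over the tangent of half this angle, whatever the lens; pixels are square), "cx", "cy" (the principal point, pixels), "k1" (the pictures are not rectified: a ray, as slopes to the right and down, at radius r is drawn at 1 + k1 r^2 times it, then the intrinsics apply), "R" (3x3) and "t" (3): a world point X has camera coordinates R X + t. Camera axes: x right, y down, z forward; pixel columns grow to the right and rows downward; lengths in m; the calibration is good to about 2 mm. A picture is of the moment at which its call begins. There is no depth.
- job.hand_in(): hands the job in; it is judged then, once.
The state is a dict: "time_s": time; "joint_positions": joint angles; "qvel": joint speeds; "joint_efforts": joint torques, N m; "tool_pos": TCP position; "ee_rot": TCP orientation; "ft_force": force on the tool from outside, world axes, zero at the start; "moment": the same for the moment, N m; "finger_gap": finger opening in m; "grasp_force": force on a finger pad.
Only numpy, scipy, OpenCV 4.12 (cv2) and the standard library are available. Lean on these libraries where they do the work, as an engineer would, in place of code of your own. Each camera call takes 0.05 s, during which the arm holds its last target. There are 200 camera calls.

## Task

Stock the grey rack with the paste tins. First unhook the blue dust cover from the rack's two studs, without forcing it, and set it down the right way up, square in the middle of the dark mat; then stand every tin left standing about the bench upright in the rack, all in one straight row along the yellow line, side by side with no gap wider than a finger between neighbours. Leave the red can and the limestone offcut where they are.

Things in the scene. Friction and masses are not known exactly. Their poses are not given: they have to be found in the camera images.
- rack: Fixed grey tray, open on top, 84 (x) x 162 (y) x 50 mm high, walls 4 mm, floor 5 mm thick (tins stand 5 mm above the bench; inside 76 x 154 mm). Origin: centre of its underside, on the bench; z up, y along its length; -x is its front, which faces roughly towards the robot. A thin yellow line along y at x = 0 on its floor marks the row.
- rack_stud (a point): Root of one of two steel studs on the rack's front wall (this one at rack x = -42, y = +56, z = 35 mm; the other at y = -56). They point along rack -x: shank 6 mm thick standing out 8 mm (x = -42 to -50), then a round head 14 mm across, 4 mm thick (x = -50 to -54).
- cover: Loose blue dust cover, 0.35 kg: a hood, open below and at the back, x = -48.5 to +42, y = -87 to +87, 54 mm high, plus handle. Origin: level with its lower edges, over the rack's origin when hung; axes as the rack's. At the start it hangs about 1 mm above the bench on the rack's studs, within 2 degrees of level. Cheeks clear the rack's ends by 3 mm. It stands by itself on its lower edges.
- cover_keyhole (a point): Centre of the wide hole of one of two keyholes in the cover's front leaf (cover x = -48.5 to -44.5; this one at y = +56, z = 16 mm, the other y = -56). Wide hole 20 mm across; above it a slot 10 mm wide, closed 37 mm above the lower edge. To unhook: raise 18 to 19 mm until the stud heads are in the wide holes, draw 25 mm or more along rack -x, then lift.
- cover_grip (a point): Point on the cover's handle for the middle of the finger pads, at cover x = -13, y = 0, z = 77 mm (above its centre of mass). The handle is a black upright rib, 14 mm thick (x), 64 mm long (y), from 54 to 87 mm above the lower edges; grip it from above, closing along the cover's x.
- mat: Fixed dark rubber mat, 112 (x) x 194 (y) x 2 mm. Origin: centre of its underside, on the bench; z up. The cover goes here with its x axis along the mat's x axis (either way round). Rack and mat stand side by side before the robot, about 0.2 m apart, and may be swapped.
- tin_1: Closed red-labelled paste tin, upright cylinder 34 mm across, 92 mm high, 0.12 kg; origin: centre of its underside, z up. Three or four tins are present (None when absent). Grip from above with the fingertips 58 mm or more above its foot, so that the fingers stay over the rack's walls; in the row, close along the rack's x to miss the neighbours.
- tin_2: Closed red-labelled paste tin, upright cylinder 34 mm across, 92 mm high, 0.12 kg; origin: centre of its underside, z up. Three or four tins are present (None when absent). Grip from above with the fingertips 58 mm or more above its foot, so that the fingers stay over the rack's walls; in the row, close along the rack's x to miss the neighbours.
- tin_3: Closed red-labelled paste tin, upright cylinder 34 mm across, 92 mm high, 0.12 kg; origin: centre of its underside, z up. Three or four tins are present (None when absent). Grip from above with the fingertips 58 mm or more above its foot, so that the fingers stay over the rack's walls; in the row, close along the rack's x to miss the neighbours.
- tin_4: Closed red-labelled paste tin, upright cylinder 34 mm across, 92 mm high, 0.12 kg; origin: centre of its underside, z up. Three or four tins are present (None when absent). Grip from above with the fingertips 58 mm or more above its foot, so that the fingers stay over the rack's walls; in the row, close along the rack's x to miss the neighbours.
- carving_top (a point): Obstacle, fixed: top centre of the carved stone capital, 140 x 140 mm, 240 mm high, turned 40 degrees, on a slab 286 x 186 x 57 mm whose corners lie at (0.37, -0.08), (0.48, -0.23), (0.25, -0.40) m. It stands between the robot and the tins on the right: carry over it at 0.33 m or round it.
- fan_head (a point): Obstacle, fixed: middle of the desk fan's cage, which fills x = 0.55 to 0.65, y = -0.34 to -0.10, z = 0.24 to 0.48 m, on a stem and a round foot of 180 mm at (0.65, -0.25).
- lamp_elbow (a point): Obstacle, fixed: elbow of the desk lamp. Foot x = 0.52 to 0.64, y = -0.08 to 0.12, 30 mm high; lower arm rises from it at x = 0.58, y = 0.02 to this elbow; upper arm runs from here to y = 0.38 at x = 0.58, z = 0.45 to 0.58; shade x = 0.43 to 0.61, y = 0.32 to 0.51, z = 0.37 to 0.58. Ear defenders, 130 mm high, lie at x = 0.47 to 0.62, y = 0.15 to 0.32.
- red_can: Bystander: small red oil can, 61 x 55 x 98 mm, loose, behind the lamp; origin: centre of its underside. Leave alone.
- offcut: Bystander: limestone offcut, 47 x 56 x 36 mm, loose, between lamp and fan; origin: centre of its underside. Leave alone.
Not all that is in view belongs to the job. Leave any green or turquoise look-alike of the tin_1 alone.

How it is judged:
On the way, in this order (a step that is already met when the one before it is completed fails the run):
1. the cover is off the studs and clear in front of or above the rack, no tin in the rack yet ((x of cover in the frame of rack below -0.015 m or z of cover in the frame of rack above 0.06 m) and (z of tin_1 in the frame of rack above 0.06 m or horizontal distance between tin_1 and rack above 0.1 m) and (z of tin_2 in the frame of rack above 0.06 m or horizontal distance between tin_2 and rack above 0.1 m) and (z of tin_3 in the frame of rack above 0.06 m or horizontal distance between tin_3 and rack above 0.1 m) and (z of tin_4 in the frame of rack above 0.06 m or horizontal distance between tin_4 and rack above 0.1 m)), for 0.1 s.
2. the cover stands released, level and square on the mat (x of cover in the frame of mat between -0.022 and 0.022 m and y of cover in the frame of mat between -0.02 and 0.02 m and angle between the x axis of cover and the x axis of mat, either way round below 0.2 rad and angle between cover's own z axis and vertical below 0.06 rad and height (world z) of cover below 0.006 m and linear speed of cover below 0.02 m/s and contact force between cover and the fingers below 0.1 N), for 0.2 s.
At the end, for the whole second after the job is handed in: The cover stands level on the mat, its origin within 22 mm (x) and 20 mm (y) of the mat's, turned under 0.2 rad; every tin present stands upright on the rack floor within 10 mm of the line, its centre within 52 mm of another tin's; all at rest (x of cover in the frame of mat between -0.022 and 0.022 m and y of cover in the frame of mat between -0.02 and 0.02 m and angle between the x axis of cover and the x axis of mat, either way round below 0.2 rad and angle between cover's own z axis and vertical below 0.06 rad and height (world z) of cover below 0.006 m and linear speed of each of cover, tin_1, tin_2, tin_3, tin_4 below 0.02 m/s and x of tin_1 in the frame of rack between -0.01 and 0.01 m and y of tin_1 in the frame of rack between -0.0625 and 0.0625 m and z of each of tin_1, tin_2, tin_3, tin_4 in the frame of rack below 0.01 m and angle between each of tin_1, tin_2, tin_3, tin_4's own z axis and vertical below 0.1 rad and (horizontal distance between tin_1 and tin_2 below 0.052 m or horizontal distance between tin_1 and tin_3 below 0.052 m or horizontal distance between tin_1 and tin_4 below 0.052 m) and x of tin_2 in the frame of rack between -0.01 and 0.01 m and y of tin_2 in the frame of rack between -0.0625 and 0.0625 m and (horizontal distance between tin_2 and tin_1 below 0.052 m or horizontal distance between tin_2 and tin_3 below 0.052 m or horizontal distance between tin_2 and tin_4 below 0.052 m) and x of tin_3 in the frame of rack between -0.01 and 0.01 m and y of tin_3 in the frame of rack between -0.0625 and 0.0625 m and (horizontal distance between tin_3 and tin_1 below 0.052 m or horizontal distance between tin_3 and tin_2 below 0.052 m or horizontal distance between tin_3 and tin_4 below 0.052 m) and x of tin_4 in the frame of rack between -0.01 and 0.01 m and y of tin_4 in the frame of rack between -0.0625 and 0.0625 m and (horizontal distance between tin_4 and tin_1 below 0.052 m or horizontal distance between tin_4 and tin_2 below 0.052 m or horizontal distance between tin_4 and tin_3 below 0.052 m)); the robot touches nothing.
It fails at once if the red can or the limestone offcut is moved over 15 mm (distance of any of red_can, offcut from where it was at the start of the episode above 0.015 m).
It fails at once if the cover is forced: over 60 N between cover and rack (contact force between cover and rack above 60 N).
Of tin_1, tin_2, tin_3, tin_4 only 3 to 4 are there at a start; the rules pass over those that are not, and their reading is None.
At some moment in a run one of cover may be knocked a few centimetres aside while the robot is not near it.
It also fails if it takes over 210 s, if anything falls off the work surface, if the arm or the gripper's body presses on something with over 40 N, if the wrist force passes 120 N, or if a joint passes its speed limit or range.

## Working session

There is one attempt and no reset: what is moved stays moved. The work goes in short steps, Python scripts to look and compute and a tool call to move; the robot and the scene stay as the last step left them, time stands still between calls to the robot, and variables do not carry over. Pictures are saved under pics/ and viewed, at most 15 in all, crops included, and the job is handed in when it is done.

Besides the shell and the picture viewer there is one more tool, called after ">>>" as name(argument=value, ...), one argument or row to a line, values as JSON. carry_out: Moves the arm, as the interface text tells. Its arguments: {"type":"object","properties":{"motion":{"type":"array","items":{"type":"number","minimum":-1,"maximum":1}},"force":{"type":"number"}},"required":["motion"]}

```bash
mkdir -p pics
cat > h.py <<'E'
import numpy as np, cv2
from plant import sensors, eyes, job
def snap(n,f):
    c=eyes.camera(n); cv2.imwrite(f'pics/{f}.png',c['color'][:,:,::-1]); 
    np.save(f'pics/{f}.npy',{k:c[k] for k in c},allow_pickle=True); return c
def load(f): return np.load(f'pics/{f}.npy',allow_pickle=True).item()
def KD(c):
    f=200/np.tan(np.radians(c['vfov'])/2)
    return np.array([[f,0,c['cx']],[0,f,c['cy']],[0,0,1.]]),np.array([c['k1'],0,0,0,0.])
def proj(c,P):
    K,D=KD(c); return cv2.projectPoints(np.array(P,float).reshape(-1,3),cv2.Rodrigues(np.array(c['R']))[0],np.array(c['t'],float),K,D)[0].reshape(-1,2)
def back(c,uv,z):
    K,D=KD(c); p=cv2.undistortPoints(np.array(uv,float).reshape(-1,1,2),K,D).reshape(-1,2)
    R=np.array(c['R']);o=-R.T@np.array(c['t']); d=np.c_[p,np.ones(len(p))]@R
    return o+d*((z-o[2])/d[:,2])[:,None]
E
python3 - <<'E'
from h import *
for n in('top','side'):
    c=snap(n,n+'0'); print(n,c['vfov'],c['k1'],-np.array(c['R']).T@c['t'])
s=sensors.get_state(); print(s)
E
```

```text
top 56.38662389327179 -0.04599667411736109 [ 0.17773365 -0.11131271  1.57923784]
side 43.101821246018034 -0.11136407774469591 [0.23020205 1.0101035  1.2969358 ]
{'time_s': 0.1, 'joint_positions': array([ 1.08846003,  0.41790822, -0.01033693,  1.61404677,  0.00469183,
        1.11073221, -0.05301556]), 'qvel': array([ 4.39804246e-05, -9.42341778e-05,  1.34100981e-03, -1.36993655e-03,
        7.19508843e-04, -5.96021009e-05,  1.88567207e-03]), 'joint_efforts': array([ 2.49103931e-05, -8.52580833e+01,  6.39949199e-01, -4.26693535e+01,
       -4.88423591e-02,  1.64885254e-02, -1.08188160e-04]), 'tool_pos': array([ 0.26661107, -0.56504595,  0.30211968]), 'ee_rot': array([[ 9.04386782e-01,  4.26713353e-01, -5.13185248e-04],
       [ 4.26713657e-01, -9.04386296e-01,  9.39332416e-04],
       [-6.32920207e-05, -1.06850297e-03, -9.99999427e-01]]), 'ft_force': array([-0.09101933, -1.05130304,  0.47481182]), 'moment': array([ 0.0423399 , -0.03327724,  0.00177038]), 'grasp_force': 0.0, 'finger_gap': 0.09435109893239182}
```

View pics/top0.png

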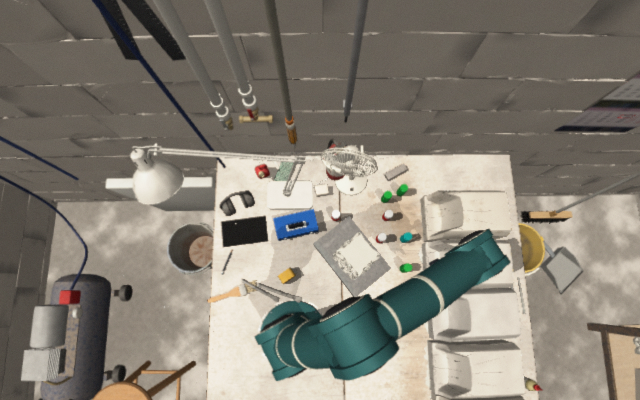

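View pics/side0.png

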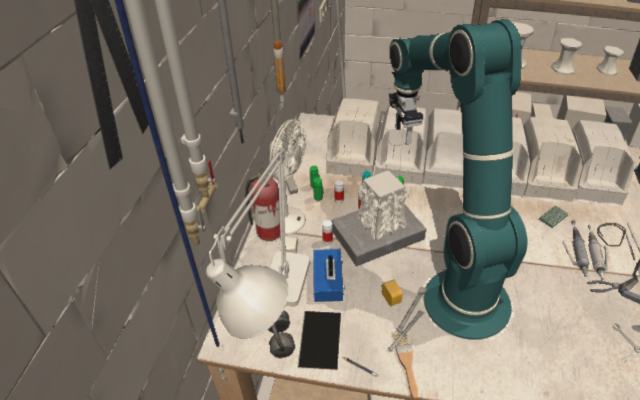

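The top view has +x up and +y left. The blue cover is at about (296,223) px and the mat at (245,231). Tins show white lids at about (336,214), (388,215) and (381,238). Next I enlarge this area.

Run:
```python
from h import *
c=load('top0')['color'][:,:,::-1]
cv2.imwrite('pics/t0c.png',cv2.resize(c[150:290,215:430],None,fx=3.7,fy=3.7,interpolation=cv2.INTER_CUBIC))
d=load('side0')['color'][:,:,::-1]
cv2.imwrite('pics/s0c.png',cv2.resize(d[150:380,290:430],None,fx=2.6,fy=2.6,interpolation=cv2.INTER_CUBIC))
```

```text
(no output)
```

View pics/t0c.png

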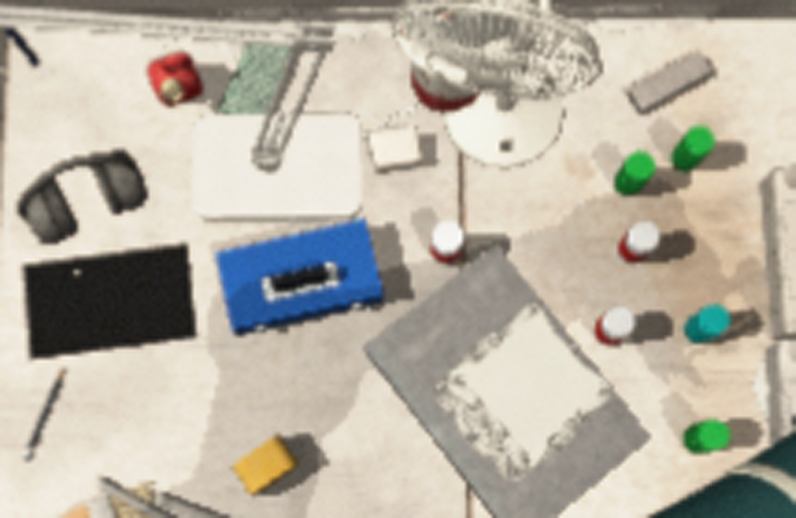

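View pics/s0c.png

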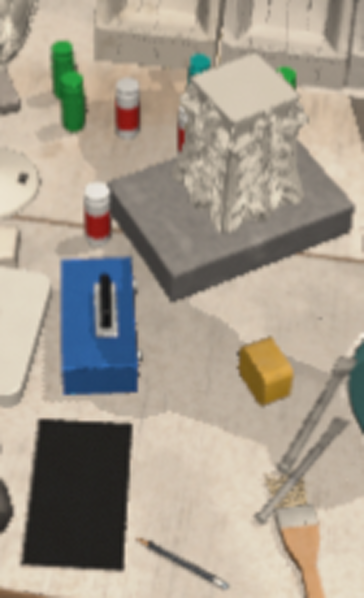

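```bash
cat >> h.py <<'E'
from scipy.optimize import minimize
def boxpts(p,b):
    x,y,a=p; P=np.array([(u,v,w) for u in b[0] for v in b[1] for w in b[2]]); c,s=np.cos(a),np.sin(a)
    return np.c_[x+c*P[:,0]-s*P[:,1],y+s*P[:,0]+c*P[:,1],P[:,2]]
def mask(c,kind,roi=None):
    h=cv2.cvtColor(c['color'],cv2.COLOR_RGB2HSV)
    m=cv2.inRange(h,(100,130,50),(125,255,255)) if kind=='blue' else cv2.inRange(h,(0,0,0),(180,255,45))
    if roi: z=np.zeros_like(m); a,b,x,y=roi; z[b:y,a:x]=m[b:y,a:x]; m=z
    m=cv2.morphologyEx(m,cv2.MORPH_CLOSE,np.ones((3,3)))
    k=max(cv2.findContours(m,0,cv2.CHAIN_APPROX_NONE)[0],key=cv2.contourArea)
    o=np.zeros(m.shape,np.uint8); cv2.fillPoly(o,[cv2.convexHull(k)],255); return o
def fit(cms,box,p0):
    def cost(p):
        t=0
        for c,m in cms:
            hull=cv2.convexHull(proj(c,boxpts(p,box)).astype(np.float32))
            o=np.zeros((m.shape[0]*1,m.shape[1]),np.uint8); cv2.fillPoly(o,[np.round(hull*256).astype(np.int32)],255,cv2.LINE_AA,8)
            t+=np.abs(o.astype(float)-m).sum()/m.sum()
        return t
    best=None
    for d in (.02,.008,.003):
        r=minimize(cost,p0,method='Nelder-Mead',options=dict(initial_simplex=np.array([p0]+[np.array(p0)+e for e in np.diag([d,d,d*6])]),xatol=1e-5,fatol=1e-5)); p0=r.x
    return r.x,r.fun
COV=[(-.0485,.042),(-.087,.087),(.001,.055)]
MAT=[(-.056,.056),(-.097,.097),(0,.002)]
E
python3 - <<'E'
from h import *
T=load('top0');S=load('side0')
print(back(T,[(296,222)],.055),back(T,[(245,231)],.002))
p0=[*back(T,[(296,222)],.055)[0,:2],.15]
q0=[*back(T,[(245,231)],.002)[0,:2],.1]
mt,ms=mask(T,'blue',(260,190,330,250)),mask(S,'blue',(305,240,350,310))
for cm in ([(T,mt)],[(S,ms)],[(T,mt),(S,ms)]): print('cover',fit(cm,COV,p0))
mt,ms=mask(T,'dark',(215,210,275,250)),mask(S,'dark',(295,305,345,375))
for cm in ([(T,mt)],[(S,ms)],[(T,mt),(S,ms)]): print('mat',fit(cm,MAT,q0))
print(back(T,[(336.1,214.6),(388,214.6),(382.3,237.6)],.092))
print(back(S,[(327.4,224)],.092)) 
print('side lid', back(S,[(290+97/2.6,150+190/2.6),(290+127/2.6,150+86/2.6)],.092))
E
```

```text
[[ 0.45281848 -0.01364304  0.055     ]] [[0.42635645 0.20770346 0.002     ]]
cover (array([ 0.45170945, -0.01240376,  0.23455472]), np.float64(0.10584943316256198))
cover (array([ 0.44981402, -0.01522039,  0.22168951]), np.float64(0.13024159416066497))
cover (array([ 0.45141298, -0.01024458,  0.23593127]), np.float64(0.24519824447068067))
mat (array([0.42913402, 0.20936458, 0.11887108]), np.float64(0.17584046851254678))
mat (array([0.42727855, 0.20508326, 0.14186629]), np.float64(0.1407760701878349))
mat (array([0.42674162, 0.21219332, 0.14523665]), np.float64(0.3331630789394235))
[[ 0.47434471 -0.17895253  0.092     ]
 [ 0.47126796 -0.39046939  0.092     ]
 [ 0.3774574  -0.36244865  0.092     ]]
[[ 0.47708619 -0.17577189  0.092     ]]
side lid [[ 0.478231   -0.18005404  0.092     ]
 [ 0.47605649 -0.39263031  0.092     ]]
```

The cover and mat fit consistently in both views: cover at about (0.451, -0.012) with yaw 0.23, mat at about (0.428, 0.208) with yaw 0.13. Both are at bench height and within reach. I go over the cover high, then look again for a possible fourth tin.

>>> carry_out(
  motion=[0,0,0,0.1,0,0,0,0,0.15,0,0,0,0,0.15,0,0,0.05,0.1,0.15,0.2,0,0.1,0.2,0.15,0.4,0,0.15,0.4,0.15,0.6,0,0.214,0.69,0.15,1,0,0.214,0.69,0.15,1,0,0.214,0.69,0.15,1,0,0.214,0.69,0.15,1,0,0.214,0.69,0.15,1,0,0.214,0.69,0.15,1,0,0.214,0.69,0.15,1,0,0.214,0.69,0.15,1,0,0.214,0.69,0.15,1,0,0.214,0.69,0.15,1,0,0.214,0.69,0.15,1,0,0.214,0.69,0.15,1,0,0.214,0.69,0.15,1,0,0.214,0.69,0.15,1],
)

```text
time_s: 1.77
tool_pos: [0.4377, -0.0137, 0.4224]
ee_rot: [[0.338, 0.941, -0.001], [0.941, -0.338, -0.0], [-0.0, -0.001, -1.0]]
ft_force: [0.2, -0.8, 0.0]
finger_gap: 0.094
grasp_force: 0.0
```

>>> carry_out(
  motion=[0,0,0,0,0.3,0,0,0,0,0.736,0,0,0,0,0.736,0,0,0,0,0.736,0,0,0,0,0.736,0,0,0,0,0.736,0,0,0,0,0.736],
)

```text
time_s: 2.35
tool_pos: [0.4377, -0.0142, 0.4225]
ee_rot: [[-0.227, 0.974, -0.0], [0.974, 0.227, -0.0], [-0.0, -0.0, -1.0]]
ft_force: [0.2, 0.4, -0.1]
finger_gap: 0.0941
grasp_force: 0.0
```

Run:
```python
from h import *
T=snap('top','t1');S=snap('side','s1')
a=cv2.resize(T['color'][140:320,300:530,::-1],None,fx=3,fy=3,interpolation=cv2.INTER_CUBIC)
cv2.imwrite('pics/t1c.png',a)
cv2.imwrite('pics/s1c.png',cv2.resize(S['color'][120:320,270:450,::-1],None,fx=3,fy=3,interpolation=cv2.INTER_CUBIC))
s=sensors.get_state();print(s['time_s'],s['tool_pos'],s['ee_rot'][:,1],s['joint_positions'])
p0=[.451,-.012,.23]
ms=mask(S,'blue',(300,230,360,320));print(fit([(S,ms)],COV,p0))
```

```text
2.45 [ 0.43776375 -0.01380034  0.42258079] [ 9.73780532e-01  2.27489417e-01 -2.02071047e-04] [ 0.56722898 -0.01318988 -0.59416637  1.86633399 -0.00753961  1.28637193
  0.20471867]
(array([ 0.45014066, -0.01514593,  0.2218368 ]), np.float64(0.1301666597282933))
```

View pics/t1c.png

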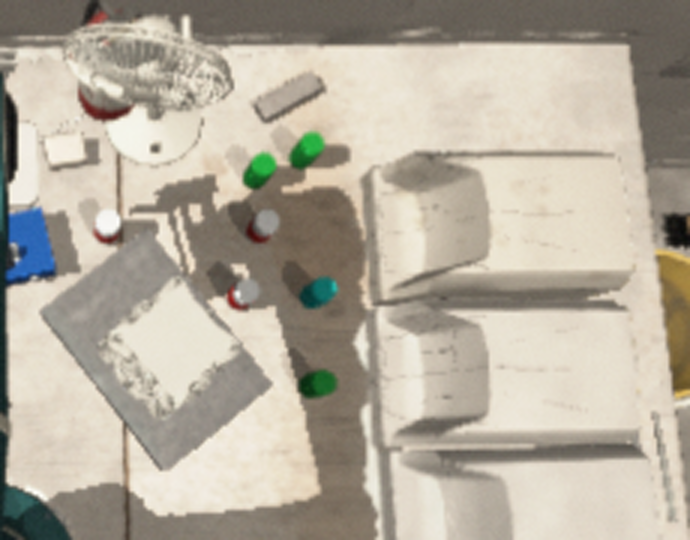

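View pics/s1c.png

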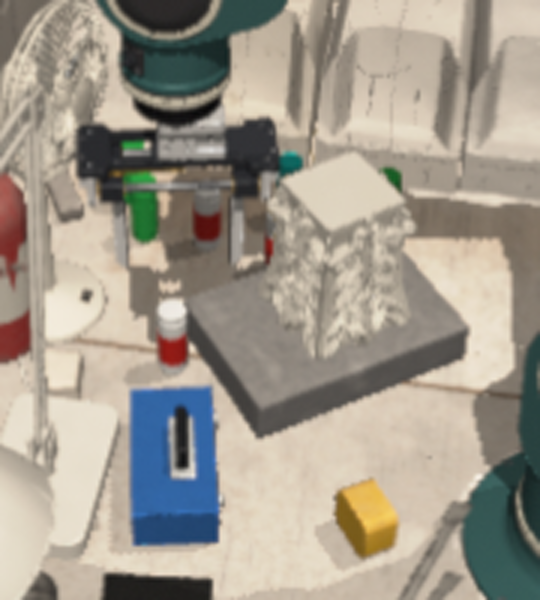

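No change in the scene: three red tins (lids at about (336,214), (389,214) and (382,237) px), and the cover is unmoved. I check the handle's position before the descent.

Run:
```python
from h import *
T=load('top0');S=load('side0')
for c,roi in((T,(283,212,312,234)),(S,(320,250,340,285))):
    h=cv2.cvtColor(c['color'],cv2.COLOR_RGB2HSV); m=cv2.inRange(h,(0,0,0),(180,255,60)); z=np.zeros_like(m);a,b,x,y=roi;z[b:y,a:x]=m[b:y,a:x]
    k=max(cv2.findContours(z,0,1)[0],key=cv2.contourArea)
    print(cv2.contourArea(k),cv2.minAreaRect(k)); uv=np.argwhere(z)[:,::-1].mean(0)
    for zz in(.07,.088): print(zz,back(c,[uv],zz)[0])
```

```text
36.0 ((295.8529968261719, 224.91180419921875), (3.6380343437194824, 14.309601783752441), 75.96376037597656)
0.07 [ 0.43669917 -0.0152128   0.07      ]
0.088 [ 0.43361061 -0.01635894  0.088     ]
41.5 ((330.5, 265.5), (19.0, 3.0), 90.0)
0.07 [ 0.43749937 -0.01498177  0.07      ]
0.088 [4.34458172e-01 5.69417194e-05 8.80000000e-02]
```

>>> carry_out(
  motion=[0,0,0,-0.05,0,0,0,0,-0.1,0,0,0,0,-0.15,0,0,0,0,-0.2,0,0,0,0,-0.24,0,0,0,0,-0.28,0,0,0,0,-0.31,0,0,0,0,-0.333,0,0,0,0,-0.333,0,0.5,0,0,-0.333,0,0.8,0,0,-0.333,0,1,0,0,-0.333,0,1,0,0,-0.333,0,1,0,0,-0.333,0,1,0,0,-0.333,0,1,0,0,-0.333,0,1,0,0,-0.333,0,1,0,0,-0.333,0,1,0,0,-0.333,0],
  force=30,
)

```text
time_s: 4.03
tool_pos: [0.4378, -0.0133, 0.1562]
ee_rot: [[-0.231, 0.973, -0.0], [0.973, 0.231, -0.0], [-0.0, -0.0, -1.0]]
ft_force: [0.4, 0.2, -0.2]
finger_gap: 0.0311
grasp_force: 0.0
```

>>> carry_out(
  motion=[1,0,0,0,0,1,0,0,0,0,1,0,0,0,0,1,0,0,0,0,1,0,0,0,0,1,0,0,0,0,1,0,0,0,0,1,0,0,0,0],
  force=30,
)

```text
time_s: 4.7
tool_pos: [0.4379, -0.0132, 0.1562]
ee_rot: [[-0.231, 0.973, 0.0], [0.973, 0.231, 0.0], [0.0, 0.0, -1.0]]
ft_force: [-0.5, 1.4, 1.1]
finger_gap: 0.0139
grasp_force: 29.9
```

>>> carry_out(
  motion=[1,0,0,0.005,0,1,0,0,0.01,0,1,0,0,0.014,0,1,0,0,0.018,0,1,0,0,0.021,0,1,0,0,0.0231,0,1,0,0,0.0231,0,1,0,0,0.0231,0],
)

```text
time_s: 5.37
tool_pos: [0.4378, -0.0133, 0.1747]
ee_rot: [[-0.231, 0.973, 0.0], [0.973, 0.231, -0.0], [-0.0, 0.0, -1.0]]
ft_force: [-0.1, 0.6, -3.2]
finger_gap: 0.0141
grasp_force: 29.9
```

Run:
```python
from h import *
s=sensors.get_state();print(s['tool_pos'],s['ft_force'],s['moment'],s['grasp_force'])
S=snap('side','s2');T=snap('top','t2')
C=[COV[0],COV[1],(.0195,.0735)]
print(fit([(S,mask(S,'blue',(300,220,360,320)))],C,[.451,-.012,.23]))
```

```text
[ 0.4378454  -0.01328736  0.17472824] [-0.08076025  0.57780323 -3.15254241] [-0.0298396  -0.04578854  0.03133572] 29.944823384284973
(array([ 0.45061698, -0.01579259,  0.22623504]), np.float64(0.1867578926230331))
```

>>> carry_out(
  motion=[1,-0.003,-0.0007,0,0,1,-0.006,-0.0014,0,0,1,-0.009,-0.0021,0,0,1,-0.012,-0.0028,0,0,1,-0.012,-0.0028,0,0],
)

```text
time_s: 5.88
tool_pos: [0.4277, -0.0156, 0.1746]
ee_rot: [[-0.231, 0.973, -0.0], [0.973, 0.231, -0.0], [-0.0, -0.0, -1.0]]
ft_force: [-0.1, 1.1, -3.3]
finger_gap: 0.0135
grasp_force: 29.9
```

Unhooked with no contact force. Next I finish the draw, lift, and carry it over the mat.

>>> carry_out(
  motion=[1,-0.01,-0.0023,0,0,1,-0.02,-0.0047,0,0,1,-0.03,-0.007,0,0,1,-0.036,-0.0084,0,0,1,-0.036,-0.0084,0.02,0,1,-0.036,-0.0084,0.05,0,1,-0.036,-0.0084,0.08,0,1,-0.036,0,0.1,0,1,-0.036,0.03,0.1,-0.03,1,-0.033,0.07,0.1,-0.06,1,-0.03,0.11,0.1,-0.09,1,-0.027,0.15,0.1,-0.12,1,-0.022,0.19,0.1,-0.1275,1,-0.022,0.225,0.1,-0.1275,1,-0.022,0.255,0.1,-0.1275,1,-0.022,0.277,0.1,-0.1275,1,-0.022,0.277,0.1,-0.1275,1,-0.022,0.277,0.1,-0.1275],
)

```text
time_s: 7.38
tool_pos: [0.41, 0.2063, 0.2545]
ee_rot: [[-0.135, 0.991, -0.001], [0.991, 0.135, -0.0], [-0.0, -0.001, -1.0]]
ft_force: [-0.6, -0.6, -2.6]
finger_gap: 0.0138
grasp_force: 29.9
```

Run:
```python
from h import *
s=sensors.get_state();print(s['time_s'],s['tool_pos'],s['ee_rot'][:,1],s['ft_force'],s['finger_gap'])
S=snap('side','s3')
b=s['tool_pos'][2]-.155; C=[COV[0],COV[1],(b,b+.054)]
print(fit([(S,mask(S,'blue',(230,220,380,380)))],C,[.423,.206,.13]))
cv2.imwrite('pics/s3c.png',cv2.resize(S['color'][200:400,220:420,::-1],None,fx=2.9,fy=2.9,interpolation=cv2.INTER_CUBIC))
```

```text
7.3833 [0.40996732 0.20632797 0.25449403] [ 9.90903062e-01  1.34575976e-01 -6.54653990e-04] [-0.64330866 -0.61181462 -2.5887752 ] 0.013798577169227588
(array([0.42301051, 0.20406896, 0.1631306 ]), np.float64(0.22647486942375203))
```

View pics/s3c.png

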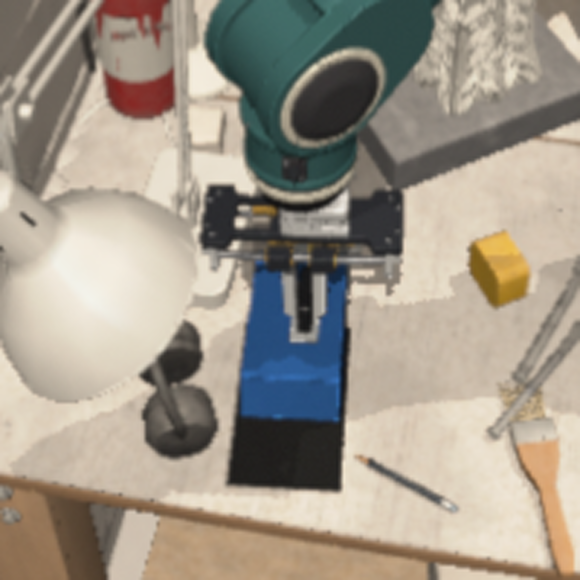

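The cover hangs level above the mat, clear of the ear defenders. Lowering it now.

>>> carry_out(
  motion=[1,0,0,-0.03,0,1,0,0,-0.06,0,1,0,0,-0.085,0,1,0,0,-0.1,0,1,0,0,-0.11,0,1,0,0,-0.116,0,1,0,0,-0.12,0,1,0,0,-0.1215,0,1,0,0,-0.1215,0],
)

```text
time_s: 8.18
tool_pos: [0.4108, 0.2061, 0.1589]
ee_rot: [[-0.133, 0.991, 0.001], [0.991, 0.133, -0.0], [-0.0, 0.001, -1.0]]
ft_force: [-10.8, 1.2, 32.2]
finger_gap: 0.0141
grasp_force: 30.0
```

>>> carry_out(
  motion=[1,0,0,0.0015,0,1,0,0,0.0015,0,0.5,0,0,0.0015,0,0.5,0,0,0.0015,0,0.5,0,0,0.0015,0,0.5,0,0,0.0015,0,0.5,0,0,0.0015,0,0.5,0,0,0.0015,0],
)

```text
time_s: 8.85
tool_pos: [0.4106, 0.2061, 0.1586]
ee_rot: [[-0.133, 0.991, -0.0], [0.991, 0.133, -0.0], [-0.0, -0.0, -1.0]]
ft_force: [-0.2, 0.3, 0.2]
finger_gap: 0.0465
grasp_force: 0.0
```

>>> carry_out(
  motion=[0,0,0,0.05,0,0,0,0,0.1,0,0,0,0,0.15,0,0,0,0,0.2,0,0,0,0,0.25,0,0,0,0,0.33,0,0,0,0,0.33,0,0,0,0,0.33,0,0,0,0,0.33,0],
)

```text
time_s: 9.6
tool_pos: [0.4108, 0.2062, 0.4234]
ee_rot: [[-0.133, 0.991, 0.002], [0.991, 0.133, -0.0], [-0.0, 0.002, -1.0]]
ft_force: [0.4, -0.2, -0.0]
finger_gap: 0.0936
grasp_force: 0.0
```

Run:
```python
from h import *
s=sensors.get_state();print(s['time_s'],s['tool_pos'],s['joint_positions'])
S=snap('side','s4');T=snap('top','t4')
C=[COV[0],COV[1],(.002,.056)]
print(fit([(S,mask(S,'blue',(230,220,380,380)))],C,[.423,.206,.13]))
for k,c,a in(('s',S,(200,400,250,410)),('t',T,(180,260,230,400))):
  cv2.imwrite(f'pics/{k}4c.png',cv2.resize(c['color'][a[0]:a[1],a[2]:a[3],::-1],None,fx=2.9 if k=='s' else 4.5,fy=2.9 if k=='s' else 4.5,interpolation=cv2.INTER_CUBIC))
```

```text
9.6 [0.41077627 0.20619697 0.42344355] [ 0.26504661  0.04838822 -0.81697475  1.81782481  0.03785393  1.28914055
 -0.42880302]
(array([0.42494837, 0.19943747, 0.14932043]), np.float64(0.0517742561255857))
```

View pics/s4c.png

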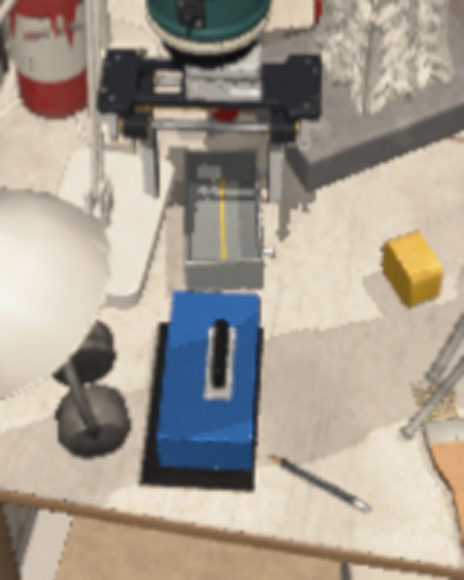

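View pics/t4c.png

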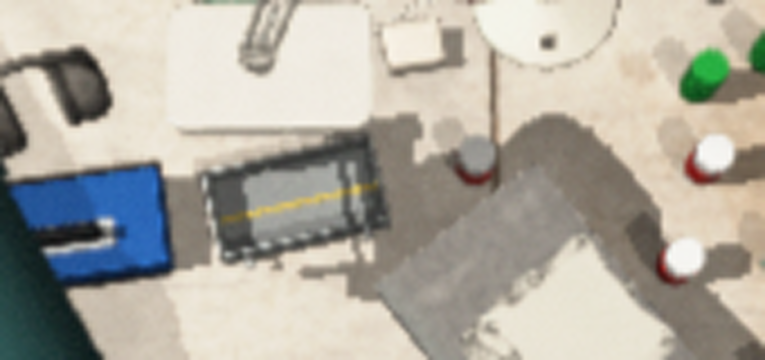

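The cover stands square on the mat. The open rack's yellow line runs from about (279,228) to (314,221) px in the top view. Next I work out the rack pose and the tin A position.

Run:
```python
from h import *
T=load('t4');S=load('s4')
for n,c,roi in(('t',T,(270,205,325,245)),('s',S,(315,255,340,300))):
    h=cv2.cvtColor(c['color'],cv2.COLOR_RGB2HSV); m=cv2.inRange(h,(18,110,90),(35,255,255)); a,b,x,y=roi
    uv=np.argwhere(m[b:y,a:x])[:,::-1]+[a,b]; P=back(c,uv,.005)
    v=cv2.fitLine(P[:,:2].astype(np.float32),cv2.DIST_HUBER,0,.01,.01).ravel()
    d=v[:2]*np.sign(v[1]); t=(P[:,:2]-v[2:])@d
    yaw=np.arctan2(-d[0],d[1]); print(n,len(P),'yaw',yaw,'ends',v[2:]+d*t.min(),v[2:]+d*t.max(),'mid',v[2:]+d*(t.min()+t.max())/2)
p=[.451,-.0125,.23]
# overlay of rack model
RK=[(-.042,.042),(-.081,.081),(0,.05)]
for n,c,a,f in(('t',T,(180,260,270,370),7),('s',S,(240,320,300,360),6)):
    im=cv2.resize(c['color'][a[0]:a[1],a[2]:a[3],::-1],None,fx=f,fy=f,interpolation=cv2.INTER_CUBIC)
    q=(proj(c,boxpts(p,RK))-[a[2],a[0]]+.5)*f
    for i,j in((1,3),(3,7),(7,5),(5,1)): cv2.line(im,*[tuple(int(x) for x in q[k]) for k in(i,j)],(0,0,255),1)
    l=(proj(c,boxpts(p,[(0,),(-.077,.077),(.005,)]))-[a[2],a[0]]+.5)*f
    cv2.line(im,*[tuple(int(x) for x in k) for k in l],(255,0,255),1)
    cv2.imwrite(f'pics/{n}4o.png',im)
```

```text
t 31 yaw 0.2139606 ends [ 0.46649555 -0.08297679] [0.43593763 0.05765748] mid [ 0.45121659 -0.01265965]
s 32 yaw 0.1929837 ends [ 0.46525131 -0.08315839] [0.44421873 0.02447154] mid [ 0.45473502 -0.02934343]
```

View pics/t4o.png

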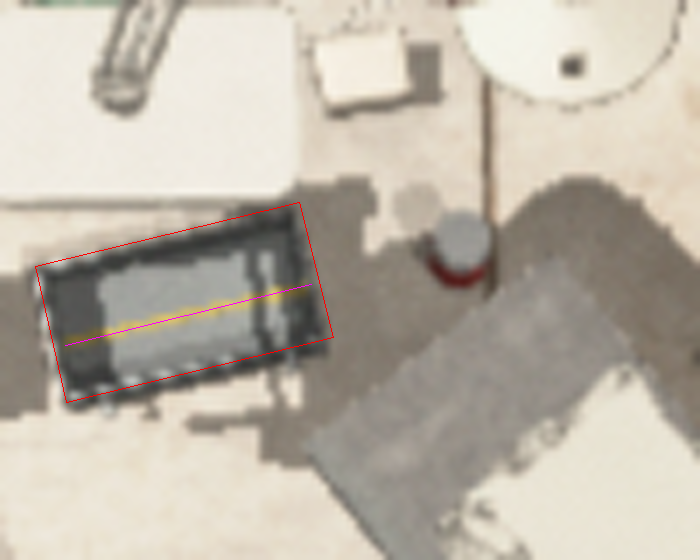

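Rack refined to (0.4512, -0.0115) with yaw 0.22, and tin A is at (0.477, -0.178). To stay clear of the fan, I go to tin A with the fingers closing along y.

>>> carry_out(
  motion=[0,0,-0.03,0,-0.1,0,0,-0.08,0,-0.2,0,0,-0.12,0,-0.35,0,0,-0.17,0,-0.5,0,0,-0.22,0,-0.65,0,0,-0.27,0,-0.8,0,0,-0.32,0,-0.95,0,0,-0.37,0,-1,0,0,-0.42,0,-1,0,0,-0.47,0,-1,0,0,-0.48,0,-1,0,0,-0.48,0,-1],
)

```text
time_s: 10.7
tool_pos: [0.41, -0.1804, 0.4209]
ee_rot: [[0.61, 0.792, -0.003], [0.792, -0.61, 0.002], [-0.0, -0.003, -1.0]]
ft_force: [0.3, 1.3, 0.7]
finger_gap: 0.0939
grasp_force: 0.0
```

>>> carry_out(
  motion=[0,0,0,0,-0.15,0,0,0,0,-0.3,0,0,0,0,-0.45,0,0,0,0,-0.6,0,0.02,0,0,-0.75,0,0.05,0,0,-0.9,0,0.083,0,0,-0.95,0,0.083,0,-0.03,-0.95,0,0.083,0,-0.07,-0.95,0,0.083,0,-0.07,-0.95],
)

```text
time_s: 11.53
tool_pos: [0.4756, -0.176, 0.3611]
ee_rot: [[0.985, 0.174, -0.008], [0.174, -0.985, 0.004], [-0.007, -0.005, -1.0]]
ft_force: [-0.2, -0.4, 0.6]
finger_gap: 0.0937
grasp_force: 0.0
```

Run:
```python
from h import *
s=sensors.get_state();print(s['time_s'],s['tool_pos'],s['ee_rot'][:,1],s['joint_positions'])
S=snap('side','s5')
cv2.imwrite('pics/s5c.png',cv2.resize(S['color'][130:380,250:420,::-1],None,fx=2.3,fy=2.3,interpolation=cv2.INTER_CUBIC))
print(proj(S,[(.477,-.178,.092),(.477,-.178,0)]))
h=cv2.cvtColor(S['color'],cv2.COLOR_RGB2HSV); m=cv2.inRange(h,(0,150,60),(6,255,255))|cv2.inRange(h,(173,150,60),(180,255,255))
n,l,st,ce=cv2.connectedComponentsWithStats(m)
for i in range(1,n):
    if st[i,4]>15: print(st[i],ce[i])
```

```text
11.5333 [ 0.47564354 -0.17602122  0.36109883] [ 0.17378866 -0.98477011 -0.00503333] [ 0.64410814  0.17394225 -0.39340545  1.81489641  0.07011198  1.17504356
 -1.16765799]
[[327.55033658 223.54429894]
 [327.92535119 242.21274035]]
[208 161   5  17  34] [210.08823529 169.08823529]
[335 192   8   8  60] [338.6        195.28333333]
[254 195  24  12 154] [267.03246753 201.07792208]
[257 226  22  13 205] [268.24878049 232.46341463]
[323 232   9  10  68] [327.11764706 236.51470588]
```

View pics/s5c.png

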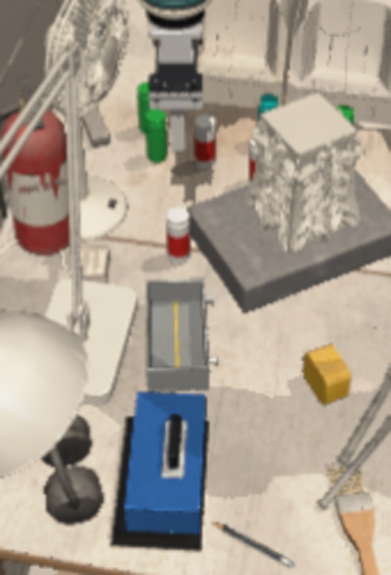

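Tin A's lid is at (327,224) px, as predicted. Descending.

>>> carry_out(
  motion=[0,0,0,-0.04,0,0,0,0,-0.08,0,0,0,0,-0.12,0,0,0,0,-0.16,0,0,0,0,-0.19,0,0,0,0,-0.22,0,0,0,0,-0.23,0,0,0,0,-0.23,0,0,0,0,-0.23,0],
)

```text
time_s: 12.33
tool_pos: [0.4778, -0.1778, 0.1841]
ee_rot: [[0.985, 0.172, 0.001], [0.172, -0.985, -0.0], [0.001, 0.0, -1.0]]
ft_force: [0.1, 0.3, -0.1]
finger_gap: 0.0941
grasp_force: 0.0
```

>>> carry_out(
  motion=[0,0,0,-0.015,0,0,0,0,-0.03,0,0,0,0,-0.03,0,1,0,0,-0.03,0,1,0,0,-0.03,0,1,0,0,-0.03,0,1,0,0,-0.03,0,1,0,0,-0.03,0,1,0,0,-0.03,0,1,0,0,-0.03,0,1,0,0,-0.03,0,1,0,0,-0.03,0,1,0,0,-0.03,0,1,0,0,-0.03,0,1,0,0,-0.03,0,1,0,0,-0.03,0],
  force=20,
)

```text
time_s: 13.67
tool_pos: [0.4771, -0.1779, 0.1587]
ee_rot: [[0.985, 0.172, -0.0], [0.172, -0.985, 0.0], [-0.0, -0.0, -1.0]]
ft_force: [-0.5, -0.5, 0.3]
finger_gap: 0.0329
grasp_force: 20.0
```

>>> carry_out(
  motion=[1,0,0,0.03,0,1,0,0,0.07,0,1,0,0,0.11,0,1,0,0,0.15,0,1,-0.02,0,0.176,0,1,-0.043,0.02,0.176,0,1,-0.043,0.05,0.176,0.1,1,-0.043,0.08,0.176,0.2,1,-0.043,0.11,0.176,0.33,1,-0.043,0.14,0.176,0.46,1,-0.043,0.17,0.176,0.6,1,-0.043,0.2,0.176,0.73,1,-0.043,0.23,0.176,0.86,1,-0.043,0.257,0.176,1,1,-0.043,0.257,0.176,1,1,-0.043,0.257,0.176,1],
)

```text
time_s: 15.0
tool_pos: [0.4425, 0.0284, 0.2994]
ee_rot: [[0.574, 0.819, -0.0], [0.819, -0.574, 0.0], [-0.0, -0.0, -1.0]]
ft_force: [-0.2, -1.5, -1.2]
finger_gap: 0.0334
grasp_force: 20.0
```

>>> carry_out(
  motion=[1,0,0,0,0.14,1,0,0,0,0.28,1,0,0,0,0.42,1,0,0,0,0.56,1,0,0,0,0.7,1,0,0,0,0.84,1,0,0,0,1,1,0,0,0,1,1,0,0,-0.03,1,1,0,0,-0.06,1,1,0,0,-0.06,1,1,0,0,-0.06,1],
)

```text
time_s: 16.0
tool_pos: [0.4423, 0.0273, 0.2513]
ee_rot: [[-0.168, 0.986, -0.002], [0.986, 0.168, 0.0], [0.001, -0.002, -1.0]]
ft_force: [-0.2, -0.1, -0.6]
finger_gap: 0.0334
grasp_force: 20.0
```

>>> carry_out(
  motion=[1,0,0,-0.02,0,1,0,0,-0.04,0,1,0,0,-0.06,0,1,0,0,-0.08,0,1,0,0,-0.095,0,1,0,0,-0.104,0,1,0,0,-0.108,0,1,0,0,-0.108,0],
)

```text
time_s: 16.67
tool_pos: [0.443, 0.0276, 0.1655]
ee_rot: [[-0.17, 0.985, 0.0], [0.985, 0.17, -0.0], [-0.0, 0.0, -1.0]]
ft_force: [-0.2, -0.4, -1.6]
finger_gap: 0.0333
grasp_force: 20.0
```

>>> carry_out(
  motion=[1,0,0,-0.001,0,1,0,0,-0.002,0,1,0,0,-0.002,0,0.5,0,0,-0.002,0,0.3,0,0,-0.002,0,0,0,0,-0.002,0,0,0,0,-0.002,0,0,0,0,-0.002,0,0,0,0,0.02,0,0,0,0,0.06,0,0,0,0,0.1,0,0,0,0,0.15,0,0,0,0,0.2,0,0,0,0,0.26,0,0,0,0,0.32,0,0,0,0,0.32,0,0,0,0,0.32,0],
)

```text
time_s: 18.08
tool_pos: [0.4434, 0.028, 0.4245]
ee_rot: [[-0.172, 0.985, 0.005], [0.985, 0.172, -0.001], [-0.002, 0.005, -1.0]]
ft_force: [0.2, -0.7, -0.5]
finger_gap: 0.0942
grasp_force: 0.0
```

Run:
```python
from h import *
s=sensors.get_state();print(s['time_s'],s['tool_pos'],s['ee_rot'][:,1])
S=snap('side','s6');T=snap('top','t6')
a=cv2.resize(S['color'][150:390,260:420,::-1],None,fx=2.4,fy=2.4,interpolation=cv2.INTER_CUBIC)
b=cv2.resize(T['color'][190:270,290:410,::-1],None,fx=3.3,fy=3.3,interpolation=cv2.INTER_CUBIC)
o=np.zeros((max(a.shape[0],b.shape[0]),a.shape[1]+b.shape[1],3),np.uint8);o[:a.shape[0],:a.shape[1]]=a;o[:b.shape[0],a.shape[1]:]=b
cv2.imwrite('pics/m6.png',o);print(a.shape,b.shape)
print(proj(S,[(.4425,.0275,.097)]),fit([(S,mask(S,'blue',(230,220,380,380)))],[COV[0],COV[1],(.002,.056)],[.423,.206,.13]))
```

```text
18.0833 [0.44341306 0.02801508 0.42454158] [0.98516779 0.17151701 0.00513162]
(576, 384, 3) (264, 396, 3)
[[325.87289339 270.25269663]] (array([0.42495565, 0.19942968, 0.14924402]), np.float64(0.05321303737340543))
```

View pics/m6.png

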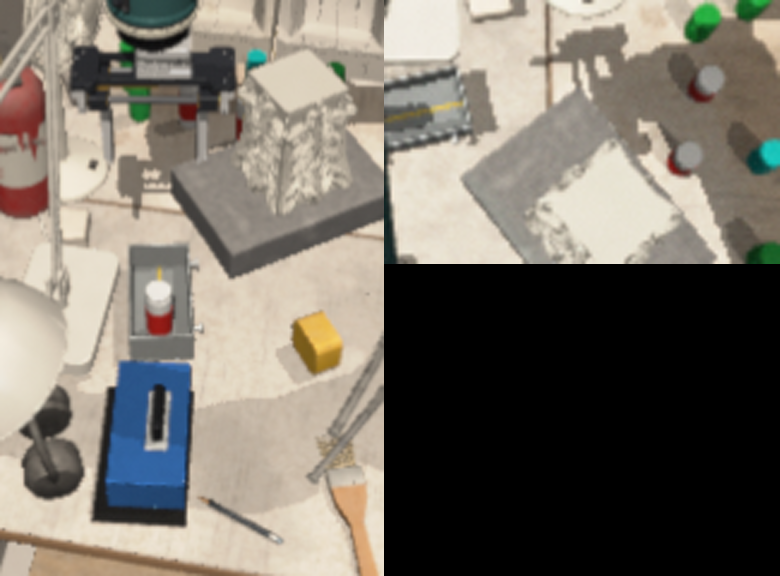

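Tin A is upright on the line, with its lid at (326,270) px as predicted, and the cover is unmoved. Tin B is at (0.475, -0.392) and tin C at (0.379, -0.362). Tin B is next.

>>> carry_out(
  motion=[0,-0.03,-0.03,0,-0.1,0,-0.03,-0.07,0,-0.25,0,-0.03,-0.11,0,-0.4,0,-0.03,-0.15,0,-0.55,0,-0.03,-0.2,0,-0.7,0,-0.03,-0.25,0,-0.85,0,-0.03,-0.3,0,-1,0,-0.03,-0.35,0,-1,0,-0.03,-0.4,0,-1,0,-0.03,-0.45,0,-1,0,-0.03,-0.5,0,-1,0,-0.03,-0.525,0,-1,0,-0.03,-0.525,0,-1],
)

```text
time_s: 19.27
tool_pos: [0.4171, -0.3965, 0.4179]
ee_rot: [[0.579, 0.815, -0.004], [0.815, -0.579, 0.003], [0.0, -0.004, -1.0]]
ft_force: [0.1, 0.1, 0.4]
finger_gap: 0.0939
grasp_force: 0.0
```

>>> carry_out(
  motion=[0,0,0,0,-0.15,0,0,0,0,-0.3,0,0,0,0,-0.45,0,0,0,0,-0.6,0,0.02,0,0,-0.75,0,0.05,0,0,-0.9,0,0.0695,0,0,-1,0,0.0695,0,0,-1,0,0.0695,0,-0.05,-1,0,0.0695,0,-0.1,-1,0,0.0695,0,-0.15,-1,0,0.0695,0,-0.2,-1,0,0.0695,0,-0.25,-1,0,0.0695,0,-0.275,-1,0,0.0695,0,-0.275,-1,0,0.0695,0,-0.275,-1],
)

```text
time_s: 20.6
tool_pos: [0.4737, -0.3916, 0.2002]
ee_rot: [[0.985, 0.173, -0.002], [0.173, -0.985, 0.002], [-0.002, -0.002, -1.0]]
ft_force: [-0.7, 0.2, 0.3]
finger_gap: 0.0939
grasp_force: 0.0
```

>>> carry_out(
  motion=[0,0.001,0,-0.015,0,0,0.001,0,-0.035,0,0,0.001,0,-0.048,0,0,0.001,0,-0.052,0,0,0.001,0,-0.052,0,1,0.001,0,-0.052,0,1,0.001,0,-0.052,0,1,0.001,0,-0.052,0,1,0.001,0,-0.052,0,1,0.001,0,-0.052,0,1,0.001,0,-0.052,0,1,0.001,0,-0.052,0,1,0.001,0,-0.052,0,1,0.001,0,-0.052,0,1,0.001,0,-0.052,0,1,0.001,0,-0.052,0,1,0.001,0,-0.052,0,1,0.001,0,-0.052,0],
)

```text
time_s: 22.1
tool_pos: [0.475, -0.3923, 0.1595]
ee_rot: [[0.985, 0.172, -0.0], [0.172, -0.985, 0.0], [-0.0, -0.0, -1.0]]
ft_force: [-0.3, 0.7, -1.1]
finger_gap: 0.0336
grasp_force: 19.8
```

>>> carry_out(
  motion=[1,0,0,0.05,0,1,0,0,0.1,0,1,0,0,0.15,0,1,0,0,0.2,0,1,0,0,0.25,0,1,-0.02,0,0.3,0,1,-0.05,0,0.338,0,1,-0.065,0.03,0.338,0,1,-0.065,0.07,0.338,0.12,1,-0.065,0.12,0.338,0.25,1,-0.065,0.17,0.338,0.38,1,-0.065,0.22,0.338,0.5,1,-0.065,0.27,0.338,0.63,1,-0.065,0.32,0.338,0.76,1,-0.06,0.37,0.338,0.9,1,-0.05,0.42,0.338,1,1,-0.04,0.46,0.338,1,1,-0.03,0.476,0.338,1,1,-0.03,0.476,0.338,1],
)

```text
time_s: 23.68
tool_pos: [0.4517, -0.0082, 0.4301]
ee_rot: [[0.571, 0.821, 0.001], [0.821, -0.571, 0.0], [0.001, 0.0, -1.0]]
ft_force: [-0.3, 0.0, -0.5]
finger_gap: 0.0333
grasp_force: 19.8
```

>>> carry_out(
  motion=[1,0,0,-0.03,0.14,1,0,0,-0.06,0.28,1,0,0,-0.1,0.42,1,0,0,-0.14,0.56,1,0,0,-0.18,0.7,1,0,0,-0.2,0.84,1,0,0,-0.2,1,1,0,0,-0.2,1,1,0,0,-0.2,1,1,0,0,-0.2,1],
)

```text
time_s: 24.52
tool_pos: [0.4513, -0.0119, 0.2705]
ee_rot: [[-0.167, 0.986, 0.001], [0.986, 0.167, -0.0], [-0.001, 0.001, -1.0]]
ft_force: [-0.3, 0.4, -0.2]
finger_gap: 0.0337
grasp_force: 19.8
```

>>> carry_out(
  motion=[1,0,0,-0.03,0,1,0,0,-0.06,0,1,0,0,-0.09,0,1,0,0,-0.11,0,1,0,0,-0.122,0,1,0,0,-0.129,0,1,0,0,-0.132,0,1,0,0,-0.132,0,1,0,0,-0.132,0],
)

```text
time_s: 25.27
tool_pos: [0.4515, -0.0115, 0.1651]
ee_rot: [[-0.171, 0.985, 0.001], [0.985, 0.171, -0.0], [-0.001, 0.001, -1.0]]
ft_force: [0.2, -0.4, -0.8]
finger_gap: 0.0336
grasp_force: 19.8
```

>>> carry_out(
  motion=[1,0,0,-0.001,0,1,0,0,-0.001,0,0.5,0,0,-0.001,0,0.3,0,0,-0.001,0,0,0,0,-0.001,0,0,0,0,-0.001,0,0,0,0,-0.001,0,0,0,0,0.02,0,0,0,0,0.06,0,0,0,0,0.1,0,0,0,0,0.15,0,0,0,0,0.2,0,0,0,0,0.26,0,0,0,0,0.32,0,0,0,0,0.32,0,0,0,0,0.32,0],
)

```text
time_s: 26.6
tool_pos: [0.4518, -0.0113, 0.4237]
ee_rot: [[-0.172, 0.985, 0.005], [0.985, 0.172, -0.002], [-0.002, 0.005, -1.0]]
ft_force: [0.5, -0.9, -1.2]
finger_gap: 0.0941
grasp_force: 0.0
```

Run:
```python
from h import *
s=sensors.get_state();print(s['time_s'],s['tool_pos'],s['ee_rot'][:,1])
S=snap('side','s7');T=snap('top','t7')
a=cv2.resize(S['color'][150:390,260:420,::-1],None,fx=2.4,fy=2.4,interpolation=cv2.INTER_CUBIC)
b=cv2.resize(T['color'][200:260,350:420,::-1],None,fx=5.5,fy=5.5,interpolation=cv2.INTER_CUBIC)
o=np.zeros((576,a.shape[1]+b.shape[1],3),np.uint8);o[:a.shape[0],:a.shape[1]]=a;o[:b.shape[0],a.shape[1]:]=b
cv2.imwrite('pics/m7.png',o);print(a.shape,b.shape)
print(proj(S,[(.4425,.0275,.097),(.4512,-.0115,.097),(.379,-.362,.092)]),proj(T,[(.379,-.362,.092),(.379,-.362,0)]))
print(fit([(S,mask(S,'blue',(230,220,380,380)))],[COV[0],COV[1],(.002,.056)],[.423,.206,.13]))
```

```text
26.6 [ 0.45181048 -0.01126247  0.42370687] [0.98516651 0.17153295 0.00483647]
(576, 384, 3) (330, 385, 3)
[[325.87289339 270.25269663]
 [325.53618998 260.40253136]
 [363.87301789 191.48419969]] [[382.16975761 237.22026917]
 [378.68675278 240.18216799]]
(array([0.42496297, 0.19940107, 0.1492163 ]), np.float64(0.05429986941395775))
```

View pics/m7.png

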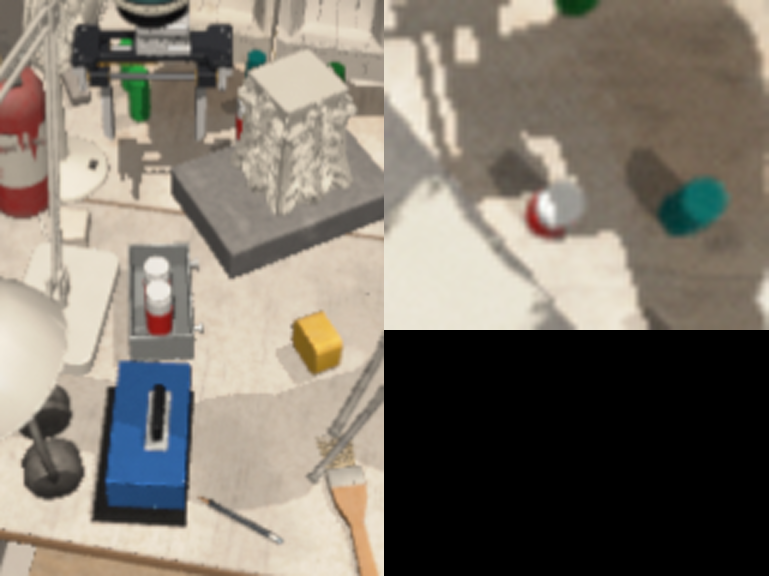

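Tins A and B stand in line and the cover is unmoved. Tin C's lid is at (381.6, 237) px, as predicted. To clear the capital, I grip it with the fingers closing parallel to the capital's face (40°).

>>> carry_out(
  motion=[0,-0.02,-0.03,0,0.1,0,-0.04,-0.07,0,0.2,0,-0.04,-0.12,0,0.3,0,-0.04,-0.17,0,0.4,0,-0.04,-0.22,0,0.5,0,-0.04,-0.27,0,0.6,0,-0.04,-0.32,0,0.667,0,-0.05,-0.37,0,0.667,0,-0.07,-0.41,0,0.667,0,-0.091,-0.437,0,0.667,0,-0.091,-0.437,0,0.667,0,-0.091,-0.437,0,0.667,0,-0.091,-0.437,-0.03,0.667,0,-0.091,-0.437,-0.06,0.667,0,-0.091,-0.437,-0.09,0.667,0,-0.091,-0.437,-0.12,0.667,0,-0.091,-0.437,-0.14,0.667,0,-0.091,-0.437,-0.14,0.667],
)

```text
time_s: 28.2
tool_pos: [0.378, -0.3589, 0.3046]
ee_rot: [[-0.643, 0.766, -0.004], [0.766, 0.643, 0.004], [0.006, -0.0, -1.0]]
ft_force: [-1.0, 0.5, -0.9]
finger_gap: 0.0941
grasp_force: 0.0
```

Run:
```python
from h import *
S=snap('side','s8');T=snap('top','t8')
s=sensors.get_state();print(s['tool_pos'],s['joint_positions'])
a=cv2.resize(S['color'][40:240,280:460,::-1],None,fx=2.6,fy=2.6,interpolation=cv2.INTER_CUBIC)
b=cv2.resize(T['color'][180:310,300:430,::-1],None,fx=2.5,fy=2.5,interpolation=cv2.INTER_CUBIC)
o=np.zeros((max(a.shape[0],b.shape[0]),a.shape[1]+b.shape[1],3),np.uint8);o[:a.shape[0],:a.shape[1]]=a;o[:b.shape[0],a.shape[1]:]=b
cv2.imwrite('pics/m8.png',o)
```

```text
[ 0.37882575 -0.36006505  0.3081621 ] [ 1.00504328  0.24775423 -0.35399701  1.85045093  0.09701326  1.06141487
  1.31156182]
```

View pics/m8.png

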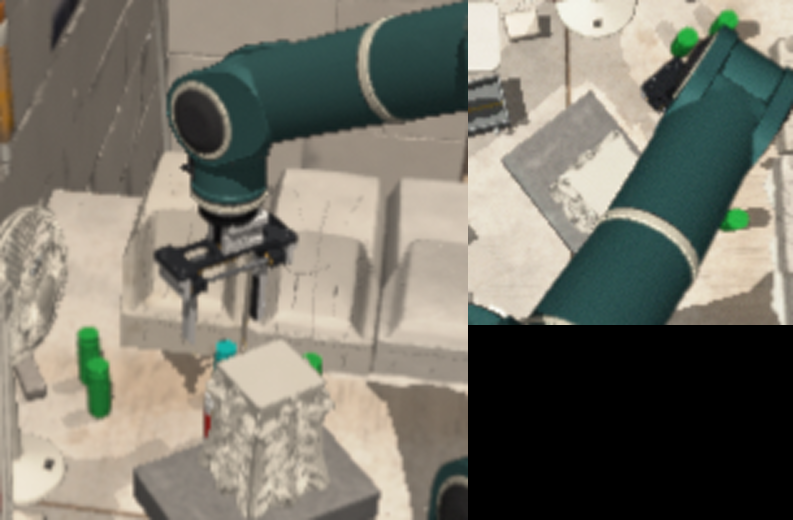

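The forearm passes well above the capital. Descending on tin C.

>>> carry_out(
  motion=[0,0,0,-0.03,0,0,0,0,-0.06,0,0,0,0,-0.09,0,0,0,0,-0.12,0,0,0,0,-0.15,0,0,0,0,-0.17,0,0,0,0,-0.18,0,0,0,0,-0.18,0,0,0,0,-0.18,0],
)

```text
time_s: 29.05
tool_pos: [0.3789, -0.3613, 0.1654]
ee_rot: [[-0.642, 0.767, 0.001], [0.767, 0.642, -0.001], [-0.001, 0.0, -1.0]]
ft_force: [0.9, -0.2, 0.2]
finger_gap: 0.0937
grasp_force: 0.0
```

>>> carry_out(
  motion=[0,0,0,-0.007,0,0,0,0,-0.007,0,1,0,0,-0.007,0,1,0,0,-0.007,0,1,0,0,-0.007,0,1,0,0,-0.007,0,1,0,0,-0.007,0,1,0,0,-0.007,0,1,0,0,-0.007,0,1,0,0,-0.007,0,1,0,0,-0.007,0,1,0,0,-0.007,0,1,0,0,-0.007,0,1,0,0,-0.007,0,1,0,0,-0.007,0],
)

```text
time_s: 30.3
tool_pos: [0.3783, -0.361, 0.1587]
ee_rot: [[-0.642, 0.767, -0.0], [0.767, 0.642, 0.0], [0.0, -0.0, -1.0]]
ft_force: [0.4, -0.3, -0.3]
finger_gap: 0.0334
grasp_force: 19.9
```

>>> carry_out(
  motion=[1,0,0,0.05,0,1,0,0,0.1,0,1,0,0,0.15,0,1,0,0,0.2,0,1,0,0,0.25,0,1,0,0,0.3,0,1,0,0,0.339,0,1,0.03,0.02,0.339,-0.1,1,0.055,0.06,0.339,-0.2,1,0.055,0.11,0.339,-0.3,1,0.055,0.16,0.339,-0.4,1,0.055,0.21,0.339,-0.5,1,0.055,0.26,0.339,-0.6,1,0.06,0.31,0.339,-0.667,1,0.08,0.35,0.339,-0.667,1,0.102,0.388,0.339,-0.667,1,0.102,0.388,0.339,-0.667,1,0.102,0.388,0.339,-0.667,1,0.102,0.388,0.339,-0.667],
)

```text
time_s: 31.88
tool_pos: [0.4596, -0.0512, 0.4297]
ee_rot: [[-0.172, 0.985, -0.001], [0.985, 0.172, -0.0], [0.0, -0.001, -1.0]]
ft_force: [-0.8, -1.4, -1.6]
finger_gap: 0.0336
grasp_force: 19.9
```

>>> carry_out(
  motion=[1,0,0,-0.04,0,1,0,0,-0.08,0,1,0,0,-0.12,0,1,0,0,-0.16,0,1,0,0,-0.2,0,1,0,0,-0.23,0,1,0,0,-0.26,0,1,0,0,-0.28,0,1,0,0,-0.3,0,1,0,0,-0.31,0,1,0,0,-0.315,0,1,0,0,-0.315,0,1,0,0,-0.315,0],
)

```text
time_s: 32.97
tool_pos: [0.4601, -0.051, 0.1785]
ee_rot: [[-0.171, 0.985, 0.0], [0.985, 0.171, -0.0], [-0.0, 0.0, -1.0]]
ft_force: [0.8, 0.4, -0.8]
finger_gap: 0.0333
grasp_force: 19.9
```

Target height is 0.1637 + 0.0005 (grip height plus the 5 mm floor). Lower, release and rise.

>>> carry_out(
  motion=[1,0,0,-0.008,0,1,0,0,-0.014,0,1,0,0,-0.018,0,1,0,0,-0.018,0,0.5,0,0,-0.018,0,0.3,0,0,-0.018,0,0,0,0,-0.018,0,0,0,0,-0.018,0,0,0,0,-0.018,0,0,0,0,0.01,0,0,0,0,0.05,0,0,0,0,0.1,0,0,0,0,0.15,0,0,0,0,0.2,0,0,0,0,0.25,0,0,0,0,0.3,0,0,0,0,0.3,0,0,0,0,0.3,0],
)

```text
time_s: 34.47
tool_pos: [0.4602, -0.0506, 0.4197]
ee_rot: [[-0.171, 0.985, 0.003], [0.985, 0.171, -0.002], [-0.002, 0.003, -1.0]]
ft_force: [-0.8, 0.1, 0.2]
finger_gap: 0.0939
grasp_force: 0.0
```

>>> carry_out(
  motion=[0,-0.03,-0.04,0,0,0,-0.03,-0.08,0,0,0,-0.03,-0.12,0,0,0,-0.03,-0.17,0,0,0,-0.03,-0.22,0,0,0,-0.03,-0.27,0,0,0,-0.03,-0.32,0,0,0,-0.03,-0.37,0,0,0,-0.03,-0.42,0,0,0,-0.03,-0.42,0,0,0,-0.03,-0.42,0,0,0,-0.03,-0.42,0,0,0,-0.03,-0.42,0,0,0,-0.03,-0.42,0,0],
)

```text
time_s: 35.63
tool_pos: [0.4362, -0.3855, 0.4179]
ee_rot: [[-0.173, 0.985, -0.0], [0.985, 0.173, -0.0], [-0.0, -0.0, -1.0]]
ft_force: [-0.1, -0.9, -0.1]
finger_gap: 0.0942
grasp_force: 0.0
```

Run:
```python
from h import *
S=snap('side','s9');T=snap('top','t9')
a=cv2.resize(S['color'][200:390,270:380,::-1],None,fx=3,fy=3,interpolation=cv2.INTER_CUBIC)
b=cv2.resize(T['color'][150:260,210:350,::-1],None,fx=3.3,fy=3.3,interpolation=cv2.INTER_CUBIC)
o=np.zeros((max(a.shape[0],b.shape[0]),a.shape[1]+b.shape[1],3),np.uint8);o[:a.shape[0],:a.shape[1]]=a;o[:b.shape[0],a.shape[1]:]=b
cv2.imwrite('pics/m9.png',o);print(a.shape)
for c in(S,T): print(proj(c,[(.4425,.0275,.097),(.4512,-.0115,.097),(.4599,-.0505,.097)]).round(1))
for c,r in((S,(230,220,380,380)),(T,(215,200,285,260))):print(fit([(c,mask(c,'blue',r))],[COV[0],COV[1],(.002,.056)],[.423,.206,.13]))
```

```text
(570, 330, 3)
[[325.9 270.3]
 [325.5 260.4]
 [325.2 250.9]]
[[285.1 222.8]
 [294.8 220.6]
 [304.5 218.3]]
(array([0.42517693, 0.19601627, 0.1382559 ]), np.float64(0.047589191533828214))
(array([0.42610993, 0.20156563, 0.11011473]), np.float64(0.06271920088790232))
```

View pics/m9.png

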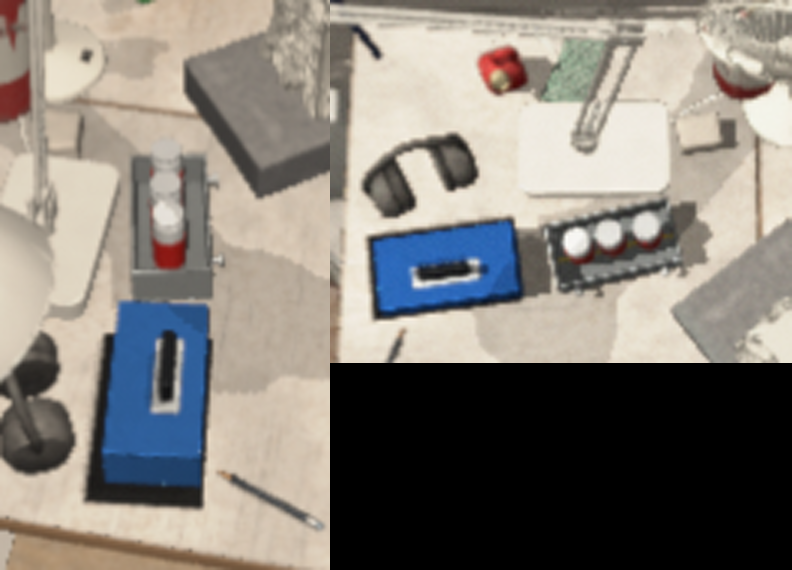

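The tins stand upright in line, with lids at about (284.5,222), (294.5,221) and (306,218.5) px, within about 1 px of plan. The cover is about 9 mm or less off the mat's centre and square to it. The arm is clear, so I hand in.

```bash
python3 -c "
from plant import job
print(job.hand_in())"
```

```text
the job is handed in; nothing more can be done
None
```

The job is handed in, with no verdict returned: the cover came off without force and stands on the mat (about 9 mm off centre, limit 20 mm), and the three tins I found stand upright along the yellow line, 40 mm apart; I went nowhere near the red can or the offcut.

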